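# Crimp a ring lug and proof-pull it on the spring gauge

### The job

Crimp the ring lug that lies ready in the bench press: pull the lever's crank handle towards you through its whole stroke until it stops, then ease it back to rest in your grip, without letting it spring back, and let go of it there. Then proof-pull the crimp: take the spool-shaped knob of the spring gauge and draw its rod steadily straight out until the pointer in the slot stands level with the tips of the index clip, not pulling on past them. Finish while holding it exactly so, at the mark against the spring; leave the index clip where it is set and do not disturb the other things on the desk.

Things in the scene. Friction and masses are not known exactly. Their poses are not given: they have to be found in the camera images.
- press_bench: Plywood base board 160 x 290 x 10 mm fixed to the desk; carries a lever press 150 mm tall (right) and a spring gauge (left of it). Origin on the desk: board y -165 to 125 mm, x -105 to 55 mm. Axes: x away from the robot, y left along the gauge, z up; yaw within 0.2. The lever swings in its x-z plane; the gauge's rod comes out along +y.
- lever (a joint): Press lever, rad: 0 at rest (leans 0.35 rad back, away from the robot), grows as it is pulled towards the robot, 1.0 at the hard stop (leans 0.65 rad to the robot). A spring pulls it back: 0.4 N m at rest, 1.3 N m at the stop (11 N at the handle); damping 0.3 N m s/rad. It drives the ram down on the lug.
- lever_grip (a point): Middle of the lever's crank handle, on its axis: black, round, 19 mm thick, 72 mm long, level along the bench's y, sticking out to the right of the lever's end, 115 mm from the hinge axis, 210 to 235 mm above the desk. Free all round; pinch it from above, one finger in front and one behind. It turns with the lever. Axes as the bench at rest.
- lever_pivot (a point): Point on the lever's hinge axis beside the middle of the crank handle, 120 mm above the desk: the handle's middle moves on a circle of 115 mm radius about it in the bench's x-z plane. At [12, -183, 120] mm in the bench's frame. Axes as the bench.
- knob (a point): Middle of the waist of the black spool-shaped knob on the end of the gauge's rod, on the rod's axis, 52 mm above the desk; at [-4, 131, 52] mm in the bench's frame at rest, moves with the rod. Waist 19 mm across and 32 mm long (along y) between flanges 29 and 31 mm across; pinch it from above, one finger in front and one behind. Axes as the bench.
- pull_rod (a joint): Gauge rod, slide, m: 0 fully in (rest), grows as the knob is drawn out to the left (bench's +y), 0.072 at the stop. Inner spring: 2 N at rest and 130 N/m more (0.03: 5.9 N; 0.055: 9.2 N).
- pointer (a point): Top end of the rod's pointer, a steel tab 5 mm wide and 2.4 mm thick that rises 4 mm out of the slot on top of the gauge's square aluminium body (30 x 30 x 140 mm, graduated every 5 mm). It moves with the rod. Axes as the bench.
- index (a point): Point midway between the two tips of the index clip, a dark steel clip straddling the gauge's body, at the height of the pointer's top; tips 2 mm thick, 9 mm apart, the pointer passes between. Set 30 to 55 mm further out (+y) than the resting pointer, differently each time. Gauge body and clip shift 2 mm along +y as a pull takes up the slack at the hook. Axes as the bench.
- strips: Bystander: dark terminal strips, 60 x 80 x 12 mm, lying on the front of the base board. Origin under its centre.
- cutters: Bystander: side cutters, 41 x 111 x 10 mm, lying on the front of the base board. Origin under its centre.
- ferrules: Bystander: small tub with a lid, 51 x 51 x 41 mm, behind the bench. Origin under its centre.
- relay: Bystander: dark cube-like relay with two studs, 44 x 52 x 44 mm, behind the bench, left. Origin under its centre.
- reel: Bystander: solder reel, 59 mm across and 28 mm high, behind the bench, right. Origin under its centre.
- driver: Bystander: screwdriver, 21 x 158 x 21 mm, lying near the front edge of the desk, right. Origin under its centre.

How it is judged:
On the way, in this order (a step that is already met when the one before it is completed fails the run):
1. the lever is pulled through its whole stroke (value of joint lever above 0.93 rad), for 0.2 s.
2. the lever is back at rest and let go (value of joint lever below 0.1 rad and contact force between the fingers and lever below 0.1 N), for 0.2 s.
3. the rod is held with its pointer at the index (y of pointer in the frame of index between -0.004 and 0.004 m and contact force between the fingers and pull_rod above 1 N), for 0.5 s.
At the end, for the whole second after the job is handed in: Through the last second the fingers hold the gauge's knob (more than 1 N of contact) with the pointer within 4 mm of the index along the gauge, the rod still (under 10 mm/s) and the press lever back within 0.1 rad of rest (all of step 3 and value of joint lever below 0.1 rad and velocity of joint pull_rod between -0.01 and 0.01 m/s); the arm keeps its last pose, push and grip.
It fails at once if the lever springs back (faster than 2 rad/s) (velocity of joint lever below -2 rad/s).
It fails at once if the rod is pulled more than 9 mm past the index (y of pointer in the frame of index above 0.009 m).
It fails at once if the index clip is shifted (more than 7 mm, slack included) (distance of index from where it was at the start of the episode above 0.007 m).
It fails at once if another thing on the desk is moved by more than 20 mm (distance of any of strips, cutters, ferrules, relay, reel, driver from where it was at the start of the episode above 0.02 m).
It also fails if it takes over 58 s, if anything falls off the work surface, if the arm or the gripper's body presses on something with over 40 N, if the wrist force passes 120 N, or if a joint passes its speed limit or range.

### The arm

A 6-joint arm with a two-finger parallel gripper is mounted at the origin on a cart in front of the work surface, level with it; the furniture and walls round the work are solid. World frame = base frame: x ahead of the robot, y to its left, z up, the work surface at z = 0. Lengths are in m, angles in rad, forces in N, time in s.
With the tool pointing down it reaches from about 0.25 to 0.85 m from the base axis. Payload 12.5 kg.
Tool frame: the origin (TCP) lies at the very end of the fingers, on their centre line; the grasp point (between the pads) lies 19 mm behind it (robot.hold_point_z is the distance from the TCP to the grasp point, in m); z points along the fingers, y is the line along which they close (so a half turn about z gives the same grasp; the last joint's range is limited). The gripper opens to 93 mm and grips with 3 to 60 N. Pads are 15 mm wide; open, the fingers measure 128 mm over their backs; the gripper's body (75 mm by 188 mm) begins 65 mm behind the grasp point.
Start: joints at [-1.331, 0.351, 1.652, -0, 1.139, -0.085], TCP at [0.176, -0.521, 0.219] pointing down, gripper open.
Joint ranges: [-2.75, 2.75], [-0.79, 2.1], [0.01, 2.65], [-1.57, 4.71], [0.07, 3.14], [-2.87, 2.87]. Speed limits (rad/s): [2.22, 2.22, 2.79, 3.14, 3.14, 3.14].

### API

Orientations are given as a unit quaternion [w, x, y, z].
In Python, from plant import robot gives the robot as it stands.
- The arm moves only by the tool servo_tool, never from a script. Its argument "commands" is a list of rows, each a list of 3 entries, a list of its own where there are three numbers: the turn, a rotation vector about the world's x, y, z in degrees, then the shift along the world's x, y, z in m, then the opening, from -1 (shut) to 1 (fully open). In form: [[[ax, ay, az], [tx, ty, tz], grip], ...]. A call has 1 to 5 rows; each row shifts and turns the commanded pose from where the row before left it; what a row does not reach is not made up. A row lasts 1/10 s, in which the tool goes at most 50 mm and 8.59 degrees, less where a joint would pass 70% of its speed; a pose out of reach is approached as far as the arm can. A call is refused whole if a number of a shift passes 0.05 or a number of a turn 8.59, either way. A call with a gripper value outside its range is refused whole. The fingers move at their own pace and stop on an object; "grip_force" is the grip in N (left out, the last holds). Time passes only in rows, so rows that do not move let the fingers close. It gives the time, the measured TCP pose, the force, the opening and the grip force at its end, in the units of the state.
- robot.observe(): the state, without advancing time (a new reading comes with each control period).
- robot.camera(name): name is "side" or "top"; returns the picture (420x560x3 uint8, blue, green, red); there is no depth.
- robot.get_calibration(name): a dict with "K" (3x3 intrinsics, pixels), "distortion" ([k1, k2, p1, p2, k3] as OpenCV has them; the pictures are not rectified), "origin" and "orientation" of the camera in the world. Camera axes: x right, y up, looking along -z (the intrinsics and any distortion apply to the point x, -y, -z); pixel columns grow to the right and rows downward; lengths in m; the calibration is good to about 2 mm. A picture is of the moment at which its call begins. get_calibration takes no time and is no camera call.
- robot.hand_in(): hands the job in; it is judged then, once.
The state is a dict: "time_s": time; "q": joint angles; "qd": joint speeds; "tau": joint torques, N m; "position": TCP position; "tool_rot": TCP orientation; "contact_force": force on the tool from outside, world axes, zero at the start; "moment": the same for the moment, N m; "finger_gap": opening from 0.0 (shut) to 1.0 (fully open); "grip_force": force on a finger pad.
Only numpy, scipy, OpenCV 4.12 (cv2) and the standard library are available. Lean on these libraries where they do the work, as an engineer would, in place of code of your own. Each camera call takes 0.05 s, during which the arm holds its last target. There are 200 camera calls.

## Working session

There is one attempt and no reset: what is moved stays moved. The work goes in short steps, Python scripts to look and compute and a tool call to move; the robot and the scene stay as the last step left them, time stands still between calls to the robot, and variables do not carry over. Pictures are saved under pics/ and viewed, at most 10 in all, crops included, and the job is handed in when it is done.

Besides the shell and the picture viewer there is one more tool, called after "Call:" as name([rows], argument=value, ...), one row to a line, values as JSON. servo_tool: Moves the arm, as the interface text tells. Its arguments: {"type":"object","properties":{"commands":{"type":"array","items":{"type":"array"}},"grip_force":{"type":"number"}},"required":["commands"]}

```bash
mkdir -p pics; ls; cat > h.py <<'E'
import numpy as np,cv2
from scipy.spatial.transform import Rotation as R
from plant import robot
def cal(n):
    c=robot.get_calibration(n);o=np.array(c["orientation"],float)
    M=o if o.shape==(3,3) else R.from_quat(np.r_[o[1:],o[0]]).as_matrix()
    return np.array(c["K"],float),np.array(c["distortion"],float),np.array(c["origin"],float),M
def ray(n,px):
    K,D,o,M=cal(n);u=cv2.undistortPoints(np.array([[px]],float),K,D)[0,0]
    return o,M@np.array([u[0],-u[1],-1])
def atz(n,px,z):
    o,d=ray(n,px);return o+d*(z-o[2])/d[2]
def proj(n,P):
    K,D,o,M=cal(n);p=(np.atleast_2d(P)-o)@M*[1,-1,-1]
    return cv2.projectPoints(p,np.zeros(3),np.zeros(3),K,D)[0][:,0]
def tri(pt,ps):
    a,d=ray("top",pt);b,e=ray("side",ps)
    d/=np.linalg.norm(d);e/=np.linalg.norm(e)
    s=np.linalg.lstsq(np.c_[d,-e],b-a,rcond=None)[0]
    p,q=a+s[0]*d,b+s[1]*e
    return (p+q)/2,np.linalg.norm(p-q)
E
python3 - <<'E'
from h import *
for n in("top","side"):
    im=robot.camera(n);cv2.imwrite(f"pics/{n}0.png",im);print(cal(n))
print(robot.observe())
E
```

```text
pics
(array([[418.02136014,   0.        , 280.07156287],
       [  0.        , 418.02136014, 209.21145077],
       [  0.        ,   0.        ,   1.        ]]), array([0.03225718, 0.        , 0.        , 0.        , 0.        ]), array([0.44686439, 0.02487729, 1.08932912]), array([[-0.02512702,  0.99501972, -0.09645931],
       [-0.99967959, -0.02471459,  0.00546828],
       [ 0.00305709,  0.09656581,  0.99532191]]))
(array([[455.02139397,   0.        , 281.90354251],
       [  0.        , 455.02139397, 203.12874263],
       [  0.        ,   0.        ,   1.        ]]), array([-0.09457861,  0.        ,  0.        ,  0.        ,  0.        ]), array([0.40853778, 0.88491591, 0.71473118]), array([[-0.98461197,  0.07948286, -0.15563336],
       [-0.17373327, -0.54136477,  0.82264266],
       [-0.01886843,  0.8370225 ,  0.54684305]]))
{'time_s': 0.1, 'q': array([-1.33059256e+00,  3.51129668e-01,  1.65234318e+00, -8.63983676e-06,
        1.13911410e+00, -8.45783290e-02]), 'qd': array([ 0.00042354, -0.00189069, -0.00150737, -0.0008981 , -0.00076998,
       -0.00052184]), 'tau': array([ 2.49865485e-05, -4.98029816e+01, -2.85705382e+01,  7.00345729e-02,
        2.39415164e-02, -5.00149315e-05]), 'position': array([ 0.17546689, -0.52093753,  0.21819055]), 'tool_rot': array([-4.95339666e-04,  9.86843109e-01,  1.61680024e-01, -4.25563373e-05]), 'contact_force': array([ 0.40010026, -0.50779907, -0.91937403]), 'moment': array([ 0.02226414,  0.01487631, -0.03349814]), 'grip_force': 0.0, 'finger_gap': 0.999474976191101}
```

View pics/top0.png

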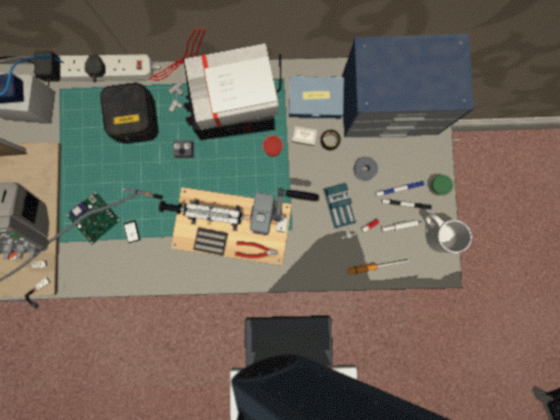

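View pics/side0.png

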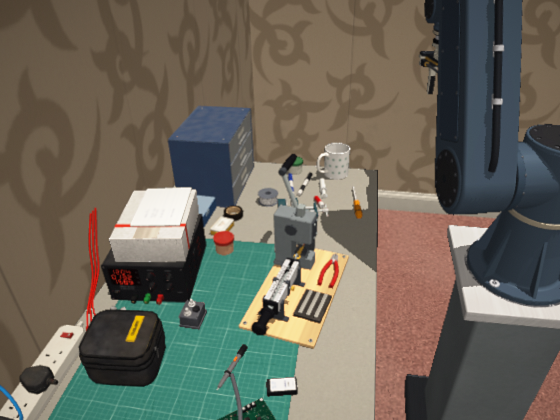

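The top view shows the board (corners about (180,189), (293,206), (285,264), (172,250)), the crank handle at about (298,195) and the knob at about (170,208). The side view shows the handle at (290,164) and the knob at (261,327). I'll enlarge both.

```bash
python3 - <<'E'
import cv2
a=cv2.imread("pics/top0.png")[175:275,150:330];cv2.imwrite("pics/t1.png",cv2.resize(a,None,fx=4.4,fy=4.4,interpolation=cv2.INTER_CUBIC))
a=cv2.imread("pics/side0.png")[145:345,235:355];a=cv2.resize(a,None,fx=3,fy=3,interpolation=cv2.INTER_CUBIC);cv2.imwrite("pics/s1.png",a)
E
```

```text
(no output)
```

View pics/t1.png

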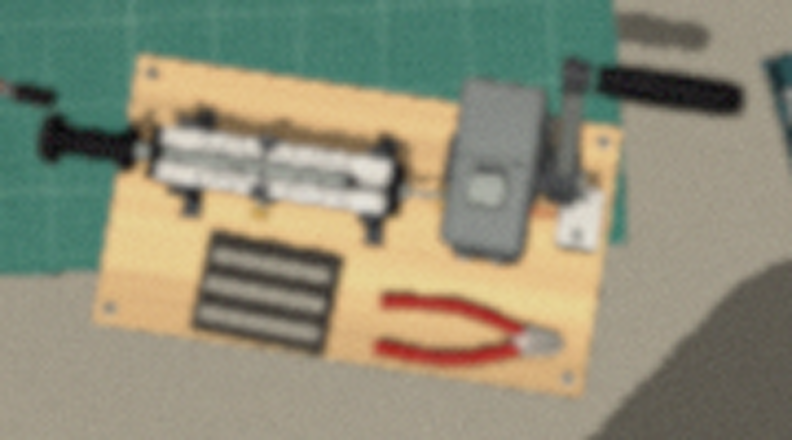

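View pics/s1.png

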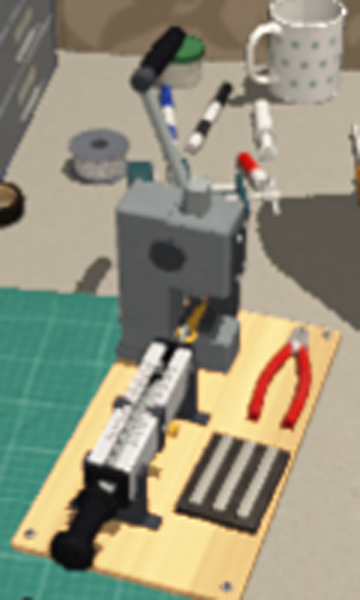

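```bash
cat >> h.py <<'E'
def T(U,V):return ((U+.5)/4.4-.5+150,(V+.5)/4.4-.5+175)
def S(U,V):return ((U+.5)/3-.5+235,(V+.5)/3-.5+145)
E
python3 - <<'E'
from h import *
from scipy.optimize import least_squares
B=np.array([[55,125,10],[55,-165,10],[-105,-165,10],[-105,125,10]])/1e3
px=np.array([T(138,55),T(622,128),T(582,396),T(95,323)])
W=np.array([atz("top",p,.01) for p in px]);print(W.round(4))
sp=np.array([S(340,330),S(243,600),S(13,548)]);SB=B[[1,3,0]]; SB=np.array([B[1],B[3],B[0]])
def w(b,x):
    c,s=np.cos(x[2]),np.sin(x[2]);b=np.atleast_2d(b);return np.c_[c*b[:,0]-s*b[:,1]+x[0],s*b[:,0]+c*b[:,1]+x[1],b[:,2]]
kn=[-.004,.131,.052];an=.35
gr=[.012+.115*np.sin(.35),-.183,.12+.115*np.cos(.35)]
f=lambda x:np.r_[(proj("top",w(B,x))-px).ravel()]
r=least_squares(f,[.4,.03,-.1]);x=r.x;print(x,r.fun.round(2))
print("grip,knob",w([gr,kn],x))
pt=proj("top",w([gr,kn],x));ps=proj("side",w([gr,kn,*B],x))
print("top crop",(pt-[150,175])*4.4,"\nside crop",(ps-[235,145])*3)
print("tri grip",tri(T(671,88),S(158,58)),"tri knob",tri(T(92,142),S(88,518)))
np.save("x.npy",x)
E
```

```text
[[ 0.6156  0.2751  0.01  ]
 [ 0.5651 -0.0097  0.01  ]
 [ 0.4089  0.0179  0.01  ]
 [ 0.4585  0.3004  0.01  ]]
[ 0.54012633  0.16129902 -0.17284523] [ 0.06 -0.09  0.36 -0.32  0.42  0.22 -0.83  0.14]
grip,knob [[ 0.55931978 -0.02781997  0.22802786]
 [ 0.55871608  0.29103498  0.052     ]]
top crop [[672.3440556   86.92769079]
 [ 90.9521918  142.48661461]] 
side crop [[166.00151341  44.97560259]
 [ 90.77106584 517.72197022]
 [ 15.71867531 532.79795009]
 [157.27925805 284.44881245]
 [344.0823912  322.81014552]
 [242.38029646 593.84298239]]
tri grip (array([ 0.56363281, -0.02676918,  0.21750404]), np.float64(0.005185262068531925)) tri knob (array([0.56050502, 0.29133718, 0.05257315]), np.float64(0.001199221581888311))
```

The board fits to under 1 px and the predicted grip and knob match the top view, so the bench pose is settled (yaw -0.173). The grip is about (0.559,-0.028,0.228) and the knob (0.559,0.291,0.052). Before moving, I'll check the height of the gooseneck tip near the knob.

```bash
python3 - <<'E'
from h import *
print("tip",tri((161.5,197),(244,348)))
print("mid",tri((132,190),(225,382)))
E
```

```text
tip (array([ 5.93844041e-01,  3.28566544e-01, -2.74185982e-04]), np.float64(0.0031541166818508963))
mid (array([ 0.61290587,  0.40659978, -0.00507656]), np.float64(0.0008038278717492737))
```

Call:
servo_tool([
  [[0,0,4.1],[0.0255,0.033,0.016],1],
  [[0,0,4.1],[0.0255,0.033,0.016],1],
  [[0,0,4.1],[0.0255,0.033,0.016],1],
  [[0,0,4.1],[0.0255,0.033,0.016],1],
  [[0,0,4.1],[0.0255,0.033,0.016],1],
])

```text
time_s: 0.6
position: [0.3036, -0.3546, 0.2991]
tool_rot: [-0.0, 0.942, 0.336, -0.0]
contact_force: [0.7, -0.1, 1.3]
finger_gap: 1.003
grip_force: 0.0
```

The iron's tip lies on the desk, so it's no obstacle. Continuing.

Call:
servo_tool([
  [[0,0,4.1],[0.0255,0.033,0],1],
  [[0,0,4.1],[0.0255,0.033,0],1],
  [[0,0,4.1],[0.0255,0.033,0],1],
  [[0,0,4.1],[0.0255,0.033,0],1],
  [[0,0,4.1],[0.0255,0.033,0],1],
])

```text
time_s: 1.1
position: [0.4312, -0.1896, 0.2985]
tool_rot: [-0.0, 0.867, 0.498, -0.0]
contact_force: [-0.0, -0.7, -0.8]
finger_gap: 1.001
grip_force: 0.0
```

Call:
servo_tool([
  [[0,0,4.1],[0.0255,0.033,0],1],
  [[0,0,4.1],[0.0255,0.033,0],1],
  [[0,0,4.1],[0.0255,0.033,0],1],
  [[0,0,4.1],[0.0255,0.033,0],1],
  [[0,0,4.1],[0.0255,0.033,0],1],
])

```text
time_s: 1.6
position: [0.5587, -0.0246, 0.2984]
tool_rot: [-0.0, 0.764, 0.645, -0.0]
contact_force: [0.2, -0.0, -0.5]
finger_gap: 1.003
grip_force: 0.0
```

Call:
servo_tool([
  [[0,0,0],[0,0,0],1],
  [[0,0,0],[0,0,0],1],
])

```text
time_s: 1.8
position: [0.5579, -0.0258, 0.298]
tool_rot: [-0.0, 0.765, 0.644, -0.001]
contact_force: [0.5, -0.5, -0.6]
finger_gap: 0.998
grip_force: 0.0
```

Call:
servo_tool([
  [[0,0,0],[0.001,-0.002,-0.02],1],
  [[0,0,0],[0,0,-0.02],1],
  [[0,0,0],[0,0,-0.02],1],
  [[0,0,0],[0,0,-0.02],1],
  [[0,0,0],[0,0,-0.012],1],
])

```text
time_s: 2.3
position: [0.5579, -0.0293, 0.2054]
tool_rot: [-0.001, 0.766, 0.643, -0.001]
contact_force: [-0.1, 0.1, -0.0]
finger_gap: 0.999
grip_force: 0.0
```

Call:
servo_tool([
  [[0,0,0],[0,0,0],-1],
  [[0,0,0],[0,0,0],-1],
  [[0,0,0],[0,0,0],-1],
  [[0,0,0],[0,0,0],-1],
  [[0,0,0],[0,0,0],-1],
], grip_force=25)

```text
time_s: 2.8
position: [0.5592, -0.0282, 0.2072]
tool_rot: [0.0, 0.765, 0.644, 0.0]
contact_force: [-0.8, -0.1, -0.2]
finger_gap: 0.621
grip_force: 0.0
```

Call:
servo_tool([
  [[0,0,0],[0,0,0],-1],
  [[0,0,0],[0,0,0],-1],
  [[0,0,0],[0,0,0],-1],
])

```text
time_s: 3.1
position: [0.559, -0.0282, 0.2067]
tool_rot: [-0.0, 0.765, 0.644, 0.0]
contact_force: [0.4, -0.7, -0.7]
finger_gap: 0.357
grip_force: 0.0
```

Call:
servo_tool([
  [[0,0,0],[0,0,0],-1],
  [[0,0,0],[0,0,0],-1],
  [[0,0,0],[0,0,0],-1],
  [[0,0,0],[0,0,0],-1],
])

```text
time_s: 3.5
position: [0.5585, -0.0281, 0.2065]
tool_rot: [-0.0, 0.765, 0.644, -0.0]
contact_force: [-5.1, 1.5, 2.4]
finger_gap: 0.185
grip_force: 25.0
```

```bash
python3 - <<'E'
from h import *
im=robot.camera("side")[100:240,230:370];cv2.imwrite("pics/s2.png",cv2.resize(im,None,fx=4,fy=4,interpolation=cv2.INTER_CUBIC))
x=np.load("x.npy");th=np.linspace(.35,-.65,11)
c,s=np.cos(x[2]),np.sin(x[2]);bx=.012+.115*np.sin(th)
P=np.c_[c*bx+s*.183+x[0],s*bx-c*.183+x[1],.12+.115*np.cos(th)];print(P.round(4));print(np.diff(P,axis=0).round(4))
E
```

```text
[[ 0.5593 -0.0278  0.228 ]
 [ 0.5485 -0.0259  0.2314]
 [ 0.5374 -0.024   0.2337]
 [ 0.5261 -0.022   0.2349]
 [ 0.5148 -0.02    0.2349]
 [ 0.5035 -0.0181  0.2337]
 [ 0.4924 -0.0161  0.2314]
 [ 0.4816 -0.0143  0.228 ]
 [ 0.4712 -0.0124  0.2236]
 [ 0.4613 -0.0107  0.218 ]
 [ 0.4519 -0.0091  0.2115]]
[[-0.0108  0.0019  0.0034]
 [-0.0111  0.0019  0.0023]
 [-0.0113  0.002   0.0011]
 [-0.0113  0.002   0.    ]
 [-0.0113  0.002  -0.0011]
 [-0.0111  0.0019 -0.0023]
 [-0.0108  0.0019 -0.0034]
 [-0.0104  0.0018 -0.0045]
 [-0.0099  0.0017 -0.0055]
 [-0.0093  0.0016 -0.0065]]
```

View pics/s2.png

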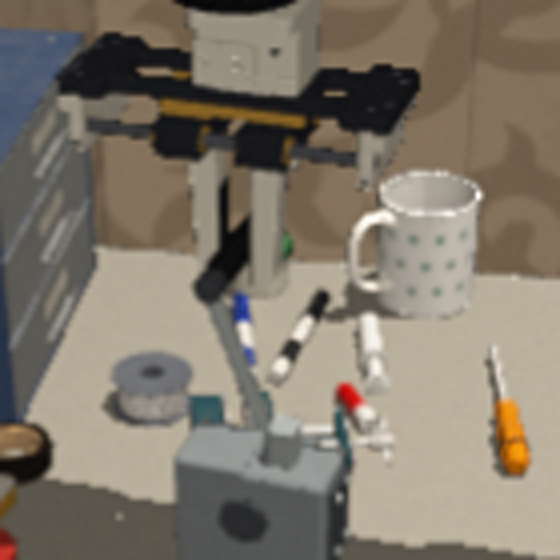

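The side view shows the fingers either side of the handle, as wanted, and the grip is firm. Pulling along the arc.

Call:
servo_tool([
  [[0,0,0],[-0.0054,0.001,0.0018],-1],
  [[0,0,0],[-0.0054,0.001,0.0015],-1],
  [[0,0,0],[-0.0056,0.001,0.0013],-1],
  [[0,0,0],[-0.0056,0.001,0.001],-1],
  [[0,0,0],[-0.0113,0.002,0.0011],-1],
])

```text
time_s: 4.05
position: [0.5289, -0.0228, 0.2152]
tool_rot: [0.004, 0.765, 0.643, 0.003]
contact_force: [11.7, -2.2, 7.9]
finger_gap: 0.19
grip_force: 25.0
```

Call:
servo_tool([
  [[0,0,0],[-0.0113,0.002,0],-1],
  [[0,0,0],[-0.0113,0.002,-0.0011],-1],
  [[0,0,0],[-0.0111,0.002,-0.0023],-1],
  [[0,0,0],[-0.0054,0.001,-0.0017],-1],
  [[0,0,0],[-0.0054,0.001,-0.0017],-1],
])

```text
time_s: 4.55
position: [0.4845, -0.0146, 0.209]
tool_rot: [0.004, 0.765, 0.643, 0.004]
contact_force: [10.2, -0.3, 6.2]
finger_gap: 0.18
grip_force: 25.0
```

Call:
servo_tool([
  [[0,0,0],[-0.0052,0.0009,-0.0022],-1],
  [[0,0,0],[-0.0052,0.0009,-0.0023],-1],
  [[0,0,0],[-0.005,0.0009,-0.0027],-1],
  [[0,0,0],[-0.005,0.0008,-0.0028],-1],
  [[0,0,0],[-0.0047,0.0008,-0.0032],-1],
])

```text
time_s: 5.05
position: [0.4598, -0.0102, 0.1958]
tool_rot: [0.004, 0.765, 0.643, 0.004]
contact_force: [11.1, 0.1, 9.4]
finger_gap: 0.186
grip_force: 25.0
```

Call:
servo_tool([
  [[0,0,0],[-0.0046,0.0008,-0.0033],-1],
  [[0,0,0],[-0.002,0.0004,-0.0015],-1],
  [[0,0,0],[-0.002,0.0004,-0.0015],-1],
  [[0,0,0],[0,0,0],-1],
])

```text
time_s: 5.45
position: [0.4512, -0.0087, 0.1893]
tool_rot: [0.004, 0.765, 0.643, 0.004]
contact_force: [11.2, -0.4, 6.9]
finger_gap: 0.185
grip_force: 25.0
```

Call:
servo_tool([
  [[0,0,0],[-0.003,0.0005,-0.0022],-1],
  [[0,0,0],[0,0,0],-1],
  [[0,0,0],[0,0,0],-1],
])

```text
time_s: 5.75
position: [0.4509, -0.0086, 0.1889]
tool_rot: [0.006, 0.765, 0.643, 0.006]
contact_force: [16.7, -1.8, 17.7]
finger_gap: 0.184
grip_force: 25.0
```

Call:
servo_tool([
  [[0,0,0],[-0.003,0.0005,-0.0022],-1],
  [[0,0,0],[0,0,0],-1],
  [[0,0,0],[0,0,0],-1],
])

```text
time_s: 6.05
position: [0.4507, -0.0086, 0.1886]
tool_rot: [0.009, 0.765, 0.643, 0.009]
contact_force: [24.8, -3.0, 26.0]
finger_gap: 0.183
grip_force: 25.0
```

The position stalls and the force jumps, so the lever is at its hard stop. Easing back along the same arc.

Call:
servo_tool([
  [[0,0,0],[0.005,-0.0009,0.0037],-1],
  [[0,0,0],[0.005,-0.0009,0.0037],-1],
  [[0,0,0],[0.0046,-0.0008,0.0033],-1],
  [[0,0,0],[0.0047,-0.0008,0.0032],-1],
  [[0,0,0],[0.005,-0.0008,0.0028],-1],
])

```text
time_s: 6.55
position: [0.4676, -0.0118, 0.1998]
tool_rot: [0.002, 0.765, 0.643, 0.002]
contact_force: [11.8, -0.9, -10.1]
finger_gap: 0.188
grip_force: 25.0
```

Call:
servo_tool([
  [[0,0,0],[0.005,-0.0009,0.0027],-1],
  [[0,0,0],[0.0052,-0.0009,0.0023],-1],
  [[0,0,0],[0.0052,-0.0009,0.0022],-1],
  [[0,0,0],[0.0054,-0.001,0.0017],-1],
  [[0,0,0],[0.0054,-0.001,0.0017],-1],
])

```text
time_s: 7.05
position: [0.4928, -0.0165, 0.2102]
tool_rot: [0.001, 0.765, 0.644, 0.001]
contact_force: [3.6, -1.7, -1.8]
finger_gap: 0.182
grip_force: 25.0
```

Call:
servo_tool([
  [[0,0,0],[0.0056,-0.001,0.0012],-1],
  [[0,0,0],[0.0055,-0.001,0.0011],-1],
  [[0,0,0],[0.0057,-0.001,0.0006],-1],
  [[0,0,0],[0.0056,-0.001,0.0005],-1],
  [[0,0,0],[0.0057,-0.001,0],-1],
])

```text
time_s: 7.55
position: [0.5205, -0.0214, 0.2134]
tool_rot: [0.0, 0.765, 0.644, -0.0]
contact_force: [0.9, -3.6, 0.5]
finger_gap: 0.183
grip_force: 25.0
```

Call:
servo_tool([
  [[0,0,0],[0.0056,-0.001,0],-1],
  [[0,0,0],[0.0057,-0.001,-0.0005],-1],
  [[0,0,0],[0.0056,-0.001,-0.0006],-1],
  [[0,0,0],[0.0056,-0.001,-0.001],-1],
  [[0,0,0],[0.0056,-0.001,-0.0013],-1],
])

```text
time_s: 8.05
position: [0.5485, -0.0263, 0.2098]
tool_rot: [-0.0, 0.765, 0.644, -0.0]
contact_force: [-1.3, -3.0, 0.7]
finger_gap: 0.185
grip_force: 25.0
```

Call:
servo_tool([
  [[0,0,0],[0.0054,-0.001,-0.0015],-1],
  [[0,0,0],[0.0054,-0.001,-0.0018],-1],
  [[0,0,0],[0,0,0],-1],
  [[0,0,0],[0,0,0],-1],
])

```text
time_s: 8.45
position: [0.5585, -0.0281, 0.2066]
tool_rot: [-0.001, 0.765, 0.644, -0.001]
contact_force: [-4.5, -1.7, 5.3]
finger_gap: 0.185
grip_force: 25.0
```

Back at rest, pressing lightly on the rest stop. Releasing.

Call:
servo_tool([
  [[0,0,0],[0,0,0],0.3],
  [[0,0,0],[0,0,0],0.3],
  [[0,0,0],[0,0,0],0.3],
  [[0,0,0],[0,0,0],0.3],
  [[0,0,0],[0,0,0],0.3],
])

```text
time_s: 8.95
position: [0.5591, -0.0281, 0.2066]
tool_rot: [0.0, 0.765, 0.644, 0.0]
contact_force: [-0.4, 0.1, 0.5]
finger_gap: 0.564
grip_force: 0.0
```

Call:
servo_tool([
  [[0,0,0],[0,0,0],0.3],
  [[0,0,0],[0,0,0],0.3],
  [[0,0,0],[0,0,0.03],0.3],
  [[0,0,0],[0,0,0.04],0.3],
  [[0,0,0],[0,0,0.02],0.3],
])

```text
time_s: 9.45
position: [0.5597, -0.0283, 0.2998]
tool_rot: [0.001, 0.765, 0.644, 0.001]
contact_force: [0.1, 0.2, 0.2]
finger_gap: 0.651
grip_force: 0.0
```

```bash
python3 - <<'E'
from h import *
im=robot.camera("top");cv2.imwrite("pics/top3.png",im)
im=im[185:235,180:260];cv2.imwrite("pics/t3.png",cv2.resize(im,None,fx=10,fy=10,interpolation=cv2.INTER_CUBIC))
E
```

```text
(no output)
```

View pics/t3.png

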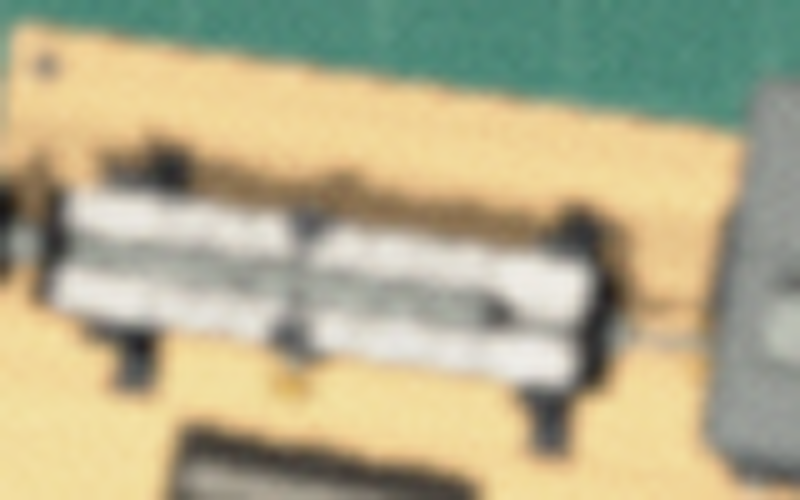

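The lever is released. In the top crop the clip straddles the slot at about (300,278) and the resting pointer is the dark tab at about (497,308), so the index is about 48 mm out, within the given range. Moving to the knob.

Call:
servo_tool([
  [[0,0,0],[0,0.04,0],0.3],
  [[0,0,0],[0,0.04,0],0.3],
  [[0,0,0],[0,0.04,0],0.3],
  [[0,0,0],[0,0.04,0],0.3],
  [[0,0,0],[0,0.04,0],0.3],
])

```text
time_s: 10.0
position: [0.5587, 0.1734, 0.2963]
tool_rot: [-0.0, 0.765, 0.643, -0.0]
contact_force: [0.7, -0.1, -0.1]
finger_gap: 0.651
grip_force: 0.0
```

Call:
servo_tool([
  [[0,0,0],[0,0.04,0],0.3],
  [[0,0,0],[0,0.04,0],0.3],
  [[0,0,0],[0,0.039,0],0.3],
  [[0,0,0],[0,0,-0.04],0.3],
  [[0,0,0],[0,0,-0.04],0.3],
])

```text
time_s: 10.5
position: [0.559, 0.2921, 0.2157]
tool_rot: [0.0, 0.765, 0.644, 0.001]
contact_force: [0.1, 0.1, -0.0]
finger_gap: 0.65
grip_force: 0.0
```

Call:
servo_tool([
  [[0,0,0],[0,0,-0.04],0.3],
  [[0,0,0],[0,0,-0.04],0.3],
  [[0,0,0],[0,0,0],0.3],
  [[0,0,0],[0,0,0],0.3],
])

```text
time_s: 10.9
position: [0.5592, 0.2908, 0.1372]
tool_rot: [-0.0, 0.765, 0.643, -0.0]
contact_force: [-0.5, -0.0, 1.1]
finger_gap: 0.645
grip_force: 0.0
```

Call:
servo_tool([
  [[0,0,0],[0,0,-0.03],0.3],
  [[0,0,0],[0,0,-0.03],0.3],
  [[0,0,0],[0,0,-0.025],0.3],
  [[0,0,0],[0,0,-0.02],0.3],
  [[0,0,0],[0,0,0],0.3],
])

```text
time_s: 11.4
position: [0.5592, 0.2908, 0.0318]
tool_rot: [-0.0, 0.765, 0.644, -0.0]
contact_force: [-0.8, 0.2, 0.1]
finger_gap: 0.648
grip_force: 0.0
```

Call:
servo_tool([
  [[0,0,0],[0,0,0],-1],
  [[0,0,0],[0,0,0],-1],
  [[0,0,0],[0,0,0],-1],
  [[0,0,0],[0,0,0],-1],
  [[0,0,0],[0,0,0],-1],
], grip_force=30)

```text
time_s: 11.9
position: [0.5592, 0.2909, 0.0321]
tool_rot: [0.0, 0.765, 0.644, 0.0]
contact_force: [-0.2, 0.2, 0.5]
finger_gap: 0.268
grip_force: 0.0
```

Call:
servo_tool([
  [[0,0,0],[0,0,0],-1],
  [[0,0,0],[0,0,0],-1],
  [[0,0,0],[0,0,0],-1],
])

```text
time_s: 12.2
position: [0.5591, 0.2908, 0.0318]
tool_rot: [0.0, 0.765, 0.643, 0.0]
contact_force: [-0.2, 0.1, 2.0]
finger_gap: 0.195
grip_force: 30.0
```

```bash
python3 - <<'E'
from h import *
im=robot.camera("side");cv2.imwrite("pics/side4.png",im)
a=cv2.resize(im[235:355,225:325],None,fx=4,fy=4,interpolation=cv2.INTER_CUBIC)
t=robot.camera("top");cv2.imwrite("pics/top4.png",t)
b=cv2.resize(t[180:240,160:260],None,fx=4,fy=4,interpolation=cv2.INTER_CUBIC)
o=np.zeros((480,800,3),np.uint8);o[:,:400]=a;o[:240,400:]=b;cv2.imwrite("pics/c4.png",o)
E
```

```text
(no output)
```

View pics/c4.png

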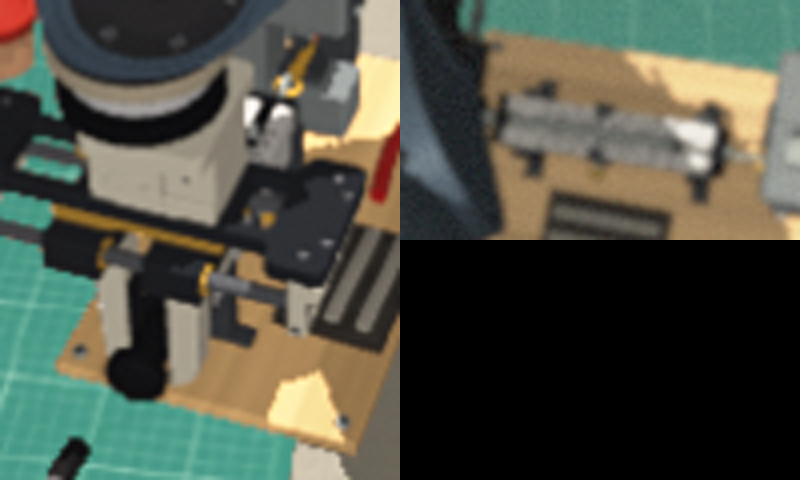

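The fingers hold the waist, and the slot and clip stay visible from above. Drawing about 35 mm, then measuring.

Call:
servo_tool([
  [[0,0,0],[0.0005,0.003,0],-1],
  [[0,0,0],[0.0009,0.0049,0],-1],
  [[0,0,0],[0.0009,0.0049,0],-1],
  [[0,0,0],[0.0009,0.0049,0],-1],
  [[0,0,0],[0.0009,0.0049,0],-1],
])

```text
time_s: 12.8
position: [0.5632, 0.3136, 0.0317]
tool_rot: [0.0, 0.765, 0.644, -0.0]
contact_force: [-1.5, -4.6, 5.1]
finger_gap: 0.195
grip_force: 30.0
```

Call:
servo_tool([
  [[0,0,0],[0.0009,0.0049,0],-1],
  [[0,0,0],[0.0009,0.0049,0],-1],
  [[0,0,0],[0.0005,0.003,0],-1],
  [[0,0,0],[0,0,0],-1],
  [[0,0,0],[0,0,0],-1],
])

```text
time_s: 13.3
position: [0.5654, 0.3261, 0.0317]
tool_rot: [0.0, 0.765, 0.644, -0.0]
contact_force: [-0.7, -6.0, 5.6]
finger_gap: 0.198
grip_force: 30.0
```

```bash
python3 - <<'E'
from h import *
t=np.mean([robot.camera("top").astype(float) for _ in range(6)],0);np.save("top5.npy",t)
c=t[190:220,195:255];c=np.clip((c-c.min())*1.6,0,255).astype(np.uint8)
old=cv2.imread("pics/top3.png")[190:220,195:255]
o=np.vstack([cv2.resize(i,None,fx=9,fy=9,interpolation=cv2.INTER_CUBIC) for i in(old,c)]);cv2.imwrite("pics/c5.png",o)
x=np.load("x.npy");cs,s=np.cos(x[2]),np.sin(x[2])
for U,V in[(300,278),(497,308)]:
    P=atz("top",((U+.5)/10-.5+180,(V+.5)/10-.5+185),.071)-[*x[:2],0];print(cs*P[0]+s*P[1],-s*P[0]+cs*P[1])
E
```

```text
-0.0032454438239176314 0.030247387721457464
-0.003427303657152259 -0.018436190524224617
```

View pics/c5.png

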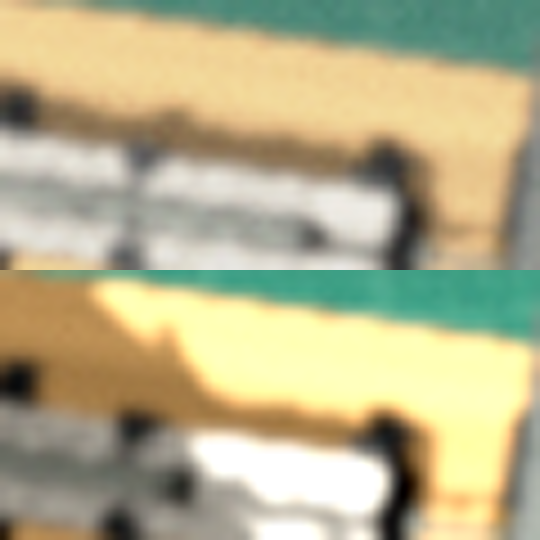

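The pointer has moved to about (178,214) in the lower crop and the clip (slack taken) is at about (125,204), so roughly 14.6 mm remain, which agrees with 48.7+2-36. Drawing 11 mm more and remeasuring.

Call:
servo_tool([
  [[0,0,0],[0.0005,0.003,0],-1],
  [[0,0,0],[0.0005,0.003,0],-1],
  [[0,0,0],[0.0005,0.003,0],-1],
  [[0,0,0],[0.0004,0.002,0],-1],
  [[0,0,0],[0,0,0],-1],
])

```text
time_s: 14.1
position: [0.5673, 0.337, 0.0316]
tool_rot: [0.0, 0.765, 0.644, -0.001]
contact_force: [-0.8, -7.8, 6.3]
finger_gap: 0.2
grip_force: 30.0
```

```bash
python3 - <<'E'
from h import *
t=np.mean([robot.camera("top").astype(float) for _ in range(8)],0);np.save("top6.npy",t)
c=t[195:220,195:230];c=np.clip((c-c.min())*2,0,255).astype(np.uint8)
cv2.imwrite("pics/c6.png",cv2.resize(c,None,fx=20,fy=20,interpolation=cv2.INTER_CUBIC));print(robot.observe()["position"])
E
```

```text
[0.56730773 0.3367647  0.03160881]
```

View pics/c6.png

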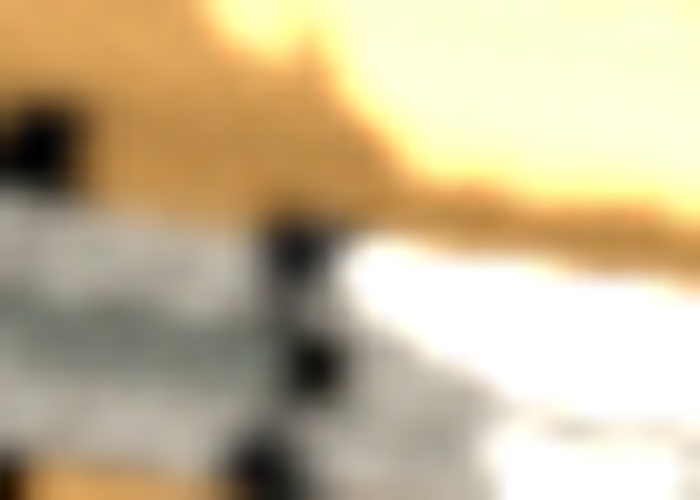

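The pointer is at (315,365) and the clip line at that row is about U=280, so about 4 mm is left. Drawing 4 mm more.

Call:
servo_tool([
  [[0,0,0],[0.0003,0.0015,0],-1],
  [[0,0,0],[0.0003,0.0015,0],-1],
  [[0,0,0],[0.0002,0.001,0],-1],
  [[0,0,0],[0,0,0],-1],
  [[0,0,0],[0,0,0],-1],
])

```text
time_s: 15.0
position: [0.568, 0.3408, 0.0316]
tool_rot: [0.0, 0.765, 0.644, -0.001]
contact_force: [-2.4, -7.9, 7.3]
finger_gap: 0.194
grip_force: 30.0
```

```bash
python3 - <<'E'
from h import *
t=np.mean([robot.camera("top").astype(float) for _ in range(8)],0);np.save("top7.npy",t)
c=t[195:220,195:230];c=np.clip((c-c.min())*2,0,255).astype(np.uint8)
cv2.imwrite("pics/c7.png",cv2.resize(c,None,fx=20,fy=20,interpolation=cv2.INTER_CUBIC));print(robot.observe()["position"])
E
```

```text
[0.56800913 0.34071381 0.03157396]
```

View pics/c7.png

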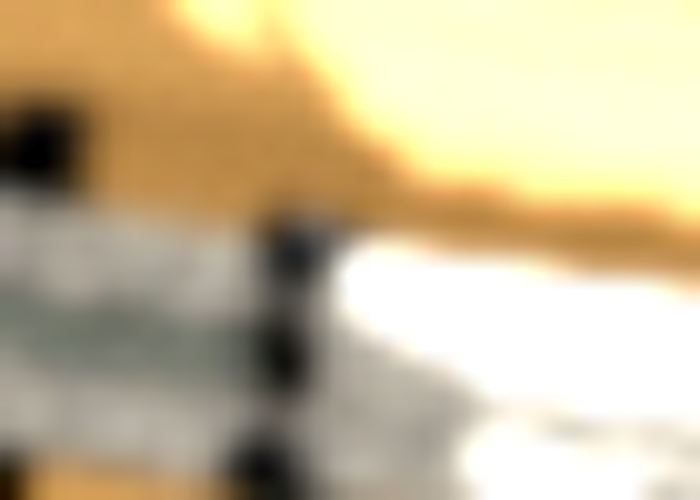

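The pointer at (285,355) is in line with the clip tips (about 282), within 1 mm. Holding, then handing in.

Call:
servo_tool([
  [[0,0,0],[0,0,0],-1],
  [[0,0,0],[0,0,0],-1],
  [[0,0,0],[0,0,0],-1],
  [[0,0,0],[0,0,0],-1],
  [[0,0,0],[0,0,0],-1],
])

```text
time_s: 15.9
position: [0.568, 0.3407, 0.0316]
tool_rot: [0.0, 0.765, 0.644, -0.001]
contact_force: [-1.0, -7.8, 5.3]
finger_gap: 0.194
grip_force: 30.0
```

```bash
python3 -c "
from plant import robot
print(robot.hand_in())"
```

```text
the job is handed in; nothing more can be done
None
```

The job is handed in at about 16 s, verdict not shown: the lever was pulled to its hard stop, eased back to rest and let go, and the gauge knob is held with the pointer within about 1 mm of the index tips by the top camera.

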